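Push the cart's battery pack home in its charging dock

TASK

The battery pack of the medication cart has been left askew in front of its charging dock. Without picking it up or tipping it, push it steadily along the worktop with the fingertips, into line with the dock and in between the guide rails, until it is fully home on the charging contacts and the orange catch has snapped into the pack's slot. Do not disturb the medicine bottle or the oximeter.

Things in the scene. Friction and masses are not known exactly. Their poses are not given: they have to be found in the camera images.
- pack: black battery pack lying flat and loose on the worktop, 110 x 92 x 42 mm (x, y, z), about 0.6 kg, too wide for the gripper. Origin: centre of its underside. +x points to the end with brass contacts, which enters the dock first; +y is the side with the slot. Below z = 23 mm all its sides are plain. It starts with the contact end towards the dock, up to 32 degrees askew of it.
- pack_slot (a point): middle of the slot in the pack's upper left edge, which the catch drops into: a notch 25 mm long and 11 mm deep, from x = +4 to +29 mm in the pack's frame, above z = 23 mm only. The upright edges of the contact end are bevelled 10 mm.
- dock: charging dock fixed to the worktop: white housing (136 mm wide, 54 mm high) at the far end, two grey guide rails, open front; the worktop is its floor. Origin: on the worktop, where the pack's origin lies when home; the pack's axes then agree with the dock's. +x is the direction of pushing in. A mains adapter (121 x 76 x 34 mm) is fixed with it, centred at x = +145, y = -115 mm.
- dock_mouth (a point): midway between the front ends of the rails, on the worktop, at x = -20 mm in the dock's frame. Slippery rails, 22 mm high, have inner faces at y = +48 and -48 mm (2 mm play on each side of the pack); lead-ins flare outwards from their ends to x = -50, y = +-64 mm. The catch's bracket stands outside the left (+y) rail, up to 39 mm high and out to y = 66 mm.
- dock_stop (a point): centre of the housing's front face, on the worktop, at x = +60 mm in the dock's frame: a rigid stop, 5 mm beyond home for the pack's contact end. The catch snaps in once the pack is pushed some 2 to 4 mm past home. Pushing the pack in takes about 12 N, at most 20 N.
- catch (a joint): orange spring catch above the left rail, hinged about an upright pin (rad): 0 = sprung fully towards the bay; about 0.17 while the pack's side holds it aside on the way in; it snaps back to about 0 when the slot reaches it, and then holds the pack at home.
- contacts (a joint): black sprung contact block in the dock's front face (m): 0 = fully out, 8 mm proud of the face; about 0.003 when the pack is home, 0.008 with the pack against the face. It presses the pack back towards the mouth with 2.5 to 5 N; the catch is what keeps the pack home.
- med_bottle: brown medicine bottle with a white cap, 46 mm wide, 85 mm high; origin at the centre of its underside. Leave it alone.
- oximeter: blue and white finger oximeter, 60 x 54 x 30 mm; origin at the centre of its underside. Leave it alone.

How it is judged:
By the outcome, as a careful person would: the job done as asked, in the order asked, and still so for the second after the job is handed in, with the robot touching nothing.
It also fails if it takes over 54 s, if anything falls off the work surface, if the arm or the gripper's body presses on something with over 40 N, if the wrist force passes 120 N, or if a joint passes its speed limit or range.

ROBOT

A 6-joint arm with a two-finger parallel gripper is mounted at the origin on a cart in front of the work surface, level with it; the furniture and walls round the work are solid. World frame = base frame: x ahead of the robot, y to its left, z up, the work surface at z = 0. Lengths are in mm, angles in rad, forces in N, time in s.
With the tool pointing down it reaches from about 300 to 775 mm from the base axis. Payload 14.6 kg.
Tool frame: the origin (TCP) lies midway between the tips of the shut fingers; the grasp point (between the pads) lies 19 mm behind it; z points along the fingers, y is the line along which they close (so a half turn about z gives the same grasp; the last joint's range is limited). The gripper opens to 94 mm and grips with 3 to 60 N. Pads are 16 mm wide; open, the fingers measure 119 mm over their backs; the gripper's body (75 mm by 177 mm) begins 78 mm behind the grasp point.
Start: joints at [-1.402, 0.3, 1.521, -0, 1.321, -0.067], TCP at [128.485, -534.772, 205.446] pointing down, gripper open.
Joint ranges: [-3.03, 3.03], [-0.79, 2.21], [0.23, 2.52], [-1.04, 4.18], [0, 3.07], [-2.55, 2.55]. Speed limits (rad/s): [2.22, 2.22, 2.57, 3.14, 3.14, 3.14].

INTERFACE

Orientations are given as [roll, pitch, yaw] about the fixed x, y, z axes, in that order (R = Rz(yaw) Ry(pitch) Rx(roll)).
In Python, from cell import manip, camera gives the robot as it stands.
- The arm moves only by the tool move_arm, never from a script. Its arguments are lists of equal length, an entry for each row: "dp": the shift along the world's x, y, z in mm, a list of three; "rotation": the turn, a rotation vector about the world's x, y, z in rad, a list of three; "hand": the opening, from 0 (shut) to 1 (fully open). A call has 1 to 10 rows; each row shifts and turns the commanded pose from where the row before left it; what a row does not reach is not made up. A row lasts 1/8 s, in which the tool goes at most 62.5 mm and 10.7 degrees, less where a joint would pass 70% of its speed; a pose out of reach is approached as far as the arm can. A call with a gripper value outside its range is refused whole. The fingers move at their own pace and stop on an object; "newtons" is the grip in N (left out, the last holds). Time passes only in rows, so rows that do not move let the fingers close. It gives the time, the measured TCP pose, the force, the opening and the grip force at its end, in the units of the state.
- manip.read_state(): the state, without advancing time (a new reading comes with each control period).
- camera(name): name is "scene" or "top" or "wrist"; returns a dict with "image" (480x640x3 uint8, red, green, blue), "fx", "fy", "cx", "cy" (pixels), "k1" (the pictures are not rectified: a ray, as slopes to the right and down, at radius r is drawn at 1 + k1 r^2 times it, then the intrinsics apply), "R" (3x3) and "t" (3): a world point X has camera coordinates R X + t; the wrist camera has in their place "mount" (4x4, takes a point from camera to tool coordinates, whose origin is the TCP and whose axes are the flange's). Camera axes: x right, y down, z forward; pixel columns grow to the right and rows downward; lengths in mm; the calibration is good to about 2 mm. A picture is of the moment at which its call begins: read the wrist's pose just before it. There is no depth.
- manip.sign_off(): hands the job in; it is judged then, once.
The state is a dict: "clock": time; "joints": joint angles; "qd": joint speeds; "effort": joint torques, N m; "eef_pos": TCP position; "eef_rot": TCP orientation; "wrist_force": force on the tool from outside, world axes, zero at the start; "moment": the same for the moment, N m; "finger_gap": finger opening in mm; "finger_force": force on a finger pad.
Only numpy, scipy, OpenCV 4.12 (cv2) and the standard library are available. Lean on these libraries where they do the work, as an engineer would, in place of code of your own. Each camera call takes 0.05 s, during which the arm holds its last target. There are 200 camera calls.

## Working session

There is one attempt and no reset: what is moved stays moved. The work goes in short steps, Python scripts to look and compute and a tool call to move; the robot and the scene stay as the last step left them, time stands still between calls to the robot, and variables do not carry over. Pictures are saved under pics/ and viewed, at most 10 in all, crops included, and the job is handed in when it is done.

Besides the shell and the picture viewer there is one more tool, called after "Call:" in YAML: its name, and indented under it one key for each argument. move_arm: Moves the arm, as the interface text tells. Its arguments: {"type":"object","properties":{"dp":{"type":"array","items":{"type":"array","items":{"type":"number"}}},"rotation":{"type":"array","items":{"type":"array","items":{"type":"number"}}},"hand":{"type":"array","items":{"type":"number"}},"newtons":{"type":"number"}},"required":["dp","rotation","hand"]}

```bash
mkdir -p pics; ls; cat > h.py <<'E'
import numpy as np, cv2
from cell import manip, camera
from scipy.spatial.transform import Rotation as Ro
def pose(s):
    T=np.eye(4);T[:3,:3]=Ro.from_euler('xyz',s['eef_rot']).as_matrix();T[:3,3]=s['eef_pos'];return T
def grab(name):
    s=manip.read_state();c=camera(name)
    if name=='wrist':
        M=pose(s)@np.array(c['mount']);c['R']=M[:3,:3].T;c['t']=-M[:3,:3].T@M[:3,3]
    c['R']=np.array(c['R']);c['t']=np.array(c['t']);return c
def KD(c): return np.array([[c['fx'],0,c['cx']],[0,c['fy'],c['cy']],[0,0,1.]]),np.array([c['k1'],0,0,0.])
def toplane(c,uv,z):
    K,D=KD(c);p=cv2.undistortPoints(np.array(uv,float).reshape(-1,1,2),K,D).reshape(-1,2)
    d=np.c_[p,np.ones(len(p))]@c['R'];o=-c['R'].T@c['t'];return o+d*((z-o[2])/d[:,2])[:,None]
def proj(c,X):
    K,D=KD(c);return cv2.projectPoints(np.array(X,float).reshape(-1,1,3),cv2.Rodrigues(c['R'])[0],c['t'],K,D)[0].reshape(-1,2)
def save(c,f): cv2.imwrite(f,c['image'][:,:,::-1])
E
python3 - <<'E'
from h import *
import pickle
for n in('top','scene'):
    c=grab(n);save(c,f'pics/{n}0.png');pickle.dump(c,open(n+'0.pkl','wb'));print(n,-c['R'].T@c['t'],c['fx'],c['k1'])
print(manip.read_state())
E
```

```text
pics
top [316.85860044 137.70326128 903.01390287] 585.4457461609514 0.05482581312734858
scene [ 449.24821424 -566.07153535  527.79965192] 476.86532079668444 -0.07976252134351253
{'clock': 0.1, 'joints': array([-1.40162012e+00,  3.00439597e-01,  1.52148983e+00,  1.85488893e-05,
        1.32070249e+00, -6.66239799e-02]), 'qd': array([ 0.0010257 , -0.0019686 , -0.00246845,  0.00030372, -0.00010191,
        0.00064645]), 'effort': array([ 2.09831669e-03, -5.32641041e+01, -3.53282082e+01,  7.10053300e-02,
        2.34618987e-02, -5.59415400e-05]), 'eef_pos': array([ 128.44276423, -534.56094697,  204.94220917]), 'eef_rot': array([-3.14055688e+00, -8.71164866e-05,  2.35795541e-01]), 'wrist_force': array([-0.75207078, -0.49789341, -1.1589523 ]), 'moment': array([ 0.02002916,  0.00119633, -0.01448497]), 'finger_force': 0.0, 'finger_gap': 93.88563278310716}
```

View pics/top0.png

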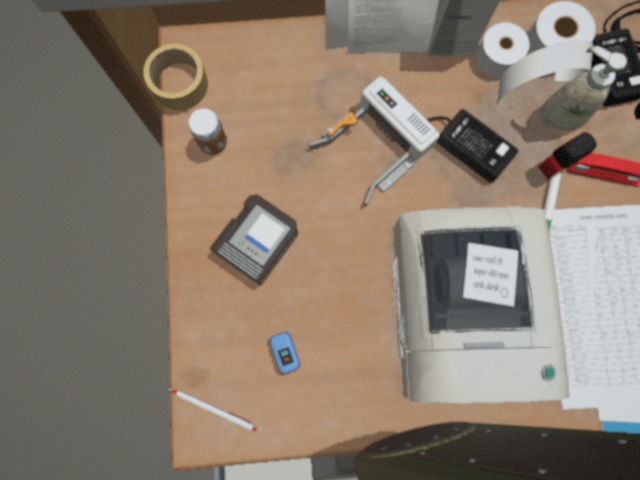

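View pics/scene0.png

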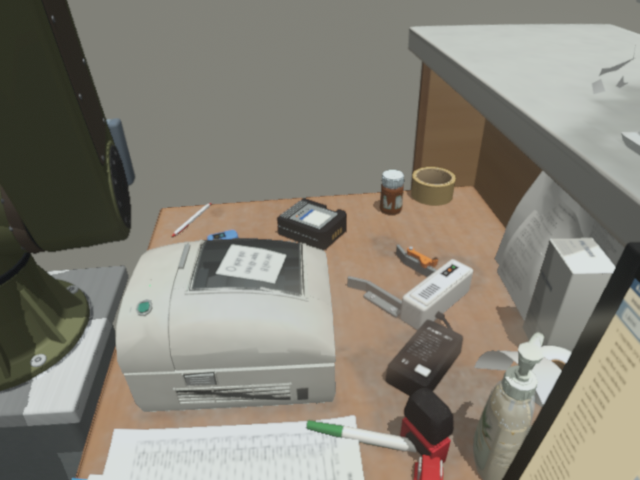

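The top view shows the pack at about (255,240), the dock housing at (400,112) with its mouth near (340,175), the bottle at (207,130) and the oximeter at (285,352). The scene view shows the same layout, with a raised shelf at the back. Next I measure the outlines.

```bash
python3 - <<'E'
from h import *
import pickle
c=pickle.load(open('top0.pkl','rb'));im=c['image'];hsv=cv2.cvtColor(im,cv2.COLOR_RGB2HSV)
def biggest(m,box):
    x0,y0,x1,y1=box;k=np.zeros_like(m);k[y0:y1,x0:x1]=m[y0:y1,x0:x1]
    cs,_=cv2.findContours(k,cv2.RETR_EXTERNAL,cv2.CHAIN_APPROX_NONE);return max(cs,key=cv2.contourArea)
dark=((hsv[...,2]<95)&(hsv[...,1]<130)).astype(np.uint8)*255
p=biggest(cv2.morphologyEx(dark,cv2.MORPH_CLOSE,np.ones((15,15))),(195,180,315,300))
white=((hsv[...,2]>150)&(hsv[...,1]<50)).astype(np.uint8)*255
d=biggest(cv2.morphologyEx(white,cv2.MORPH_CLOSE,np.ones((9,9))),(345,65,450,165))
vis=im[:,:,::-1].copy()
def rect(cn,z,name):
    w=toplane(c,cn.reshape(-1,2),z)[:,:2].astype(np.float32);r=cv2.minAreaRect(w);b=cv2.boxPoints(r);print(name,r);print(b.round(1))
rect(p,42,'pack');rect(d,54,'dock')
for cn in(p,d):cv2.drawContours(vis,[cn],-1,(0,255,0),1)
m=((hsv[...,0]>100)&(hsv[...,0]<125)&(hsv[...,1]>110)&(hsv[...,2]>80)).astype(np.uint8)*255
rect(biggest(m,(255,320,310,385)),15,'oxi')
print('bottle',toplane(c,[[204,118]],85))
cv2.imwrite('pics/crop1.png',cv2.resize(vis[60:310,180:450],None,fx=2.9,fy=2.4*1,interpolation=cv2.INTER_CUBIC))
E
```

```text
pack ((500.8136291503906, 216.83367919921875), (93.90145874023438, 109.28094482421875), 49.91093444824219)
[[428.8 216.1]
 [512.4 145.7]
 [572.9 217.6]
 [489.2 287.9]]
dock ((676.5677490234375, -18.222206115722656), (135.753662109375, 45.88050079345703), 37.316375732421875)
[[608.7 -41.1]
 [636.5 -77.6]
 [744.5   4.7]
 [716.6  41.2]]
oxi ((330.2013244628906, 188.24679565429688), (53.9249153137207, 27.795549392700195), 14.512120246887207)
[[300.6 194.9]
 [307.6 168. ]
 [359.8 181.5]
 [352.8 208.5]]
bottle [[679.5008879  278.14957561  85.        ]]
```

View pics/crop1.png

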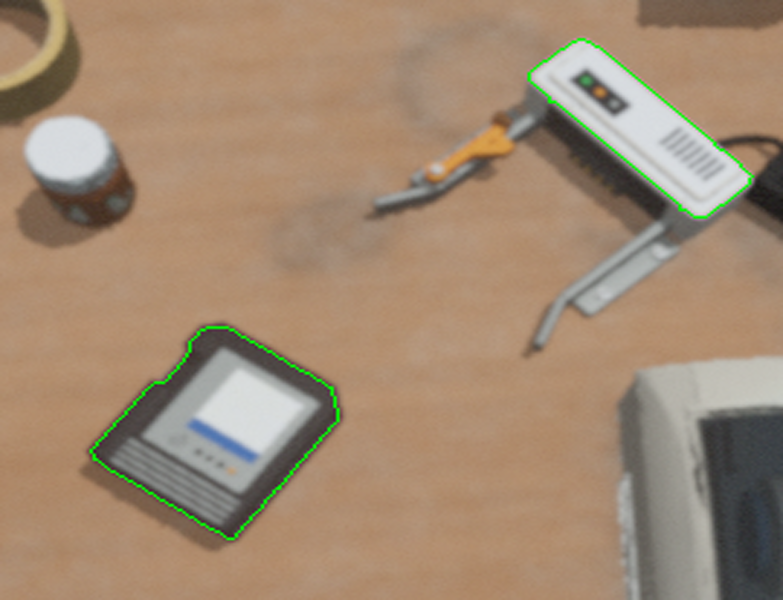

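```bash
python3 - <<'E'
from h import *
import pickle
a=pickle.load(open('top0.pkl','rb'));b=pickle.load(open('scene0.pkl','rb'))
def ray(c,uv):
    o=-c['R'].T@c['t'];p=toplane(c,[uv],0)[0]-o;return o,p/np.linalg.norm(p)
def tri(u,v):
    o1,d1=ray(a,u);o2,d2=ray(b,v);A=np.c_[d1,-d2];s=np.linalg.lstsq(A,o2-o1,rcond=None)[0]
    p,q=o1+d1*s[0],o2+d2*s[1];return ((p+q)/2).round(),np.linalg.norm(p-q).round(1)
print('pump',tri((618,60),(535,340)));print('printer far-left',tri((405,210),(328,243)));print('printer note corner',tri((468,287),(220,270)))
print('cap',tri((204,118),(392,176)),'pack label',tri((278,227),(336,215)))
# shelf edge: plane through top-view line, hit by scene rays
o,d1=ray(a,(10,12));_,d2=ray(a,(320,0));n=np.cross(d1,d2)
for uv in [(412,30),(412,50),(640,238),(640,308)]:
    o2,d=ray(b,uv);print('shelf',uv,(o2+d*(n@(o-o2))/(n@d)).round())
E
```

```text
pump (array([ 669., -282.,  196.]), np.float64(10.1))
printer far-left (array([508.,   3., 124.]), np.float64(6.5))
printer note corner (array([376., -65., 146.]), np.float64(29.8))
cap (array([676., 278.,  85.]), np.float64(5.8)) pack label (array([530., 182.,  56.]), np.float64(35.4))
shelf (412, 30) [663. 174. 384.]
shelf (412, 50) [712. 338. 316.]
shelf (640, 238) [ 655. -365.  372.]
shelf (640, 308) [ 721. -327.  273.]
```

Call:
move_arm:
  dp:
    - [0,0,40]
    - [0,0,40]
    - [0,0,40]
    - [0,0,20]
  rotation:
    - [0,0,0]
    - [0,0,0]
    - [0,0,0]
    - [0,0,0]
  hand: [0.64,0.64,0.64,0.64]

```text
clock: 0.6
eef_pos: [128.5, -534.9, 347.4]
eef_rot: [3.14, 0.0, 0.236]
wrist_force: [0.4, -0.5, -0.6]
finger_gap: 60.7
finger_force: 0.0
```

Call:
move_arm:
  dp:
    - [36,42,0]
    - [36,42,0]
    - [36,42,0]
    - [36,42,0]
    - [36,42,0]
    - [36,42,0]
    - [36,42,0]
    - [36,42,0]
    - [2,50,0]
    - [2,50,0]
  rotation:
    - [0,0,0.13]
    - [0,0,0.13]
    - [0,0,0.13]
    - [0,0,0.13]
    - [0,0,0.13]
    - [0,0,0.13]
    - [0,0,0.13]
    - [0,0,0.13]
    - [0,0,0.13]
    - [0,0,0.13]
  hand: [0.64,0.64,0.64,0.64,0.64,0.64,0.64,0.64,0.64,0.64]

```text
clock: 1.85
eef_pos: [420.4, -97.1, 345.0]
eef_rot: [-3.141, -0.0, 1.54]
wrist_force: [0.7, 0.1, 0.4]
finger_gap: 60.1
finger_force: 0.0
```

Call:
move_arm:
  dp:
    - [2,50,0]
    - [2,50,0]
    - [2,50,0]
    - [2,50,0]
    - [2,45,0]
    - [0,35,0]
    - [0,0,0]
  rotation:
    - [0,0,0.13]
    - [0,0,0.13]
    - [0,0,0.13]
    - [0,0,0.13]
    - [0,0,0.13]
    - [0,0,0.13]
    - [0,0,0.13]
  hand: [0.64,0.64,0.64,0.64,0.64,0.64,0.64]

```text
clock: 2.72
eef_pos: [430.1, 183.1, 344.8]
eef_rot: [-3.141, -0.001, 2.453]
wrist_force: [-0.4, -0.3, -0.3]
finger_gap: 60.3
finger_force: 0.0
```

```bash
python3 - <<'E'
from h import *
import pickle
manip.read_state()
c=grab('wrist');save(c,'pics/w1.png');pickle.dump(c,open('w1.pkl','wb'))
s=manip.read_state();print(s['eef_pos'],s['eef_rot'],s['joints'],-c['R'].T@c['t'])
E
```

```text
[430.20229364 182.22785047 344.933028  ] [-3.14065063e+00 -5.81930548e-04  2.45839630e+00] [ 3.22261967e-01  4.16703951e-02  1.50359740e+00 -1.32615601e-05
  1.59743205e+00 -5.65338623e-01] [374.73506104 229.41948838 524.27556569]
```

View pics/w1.png

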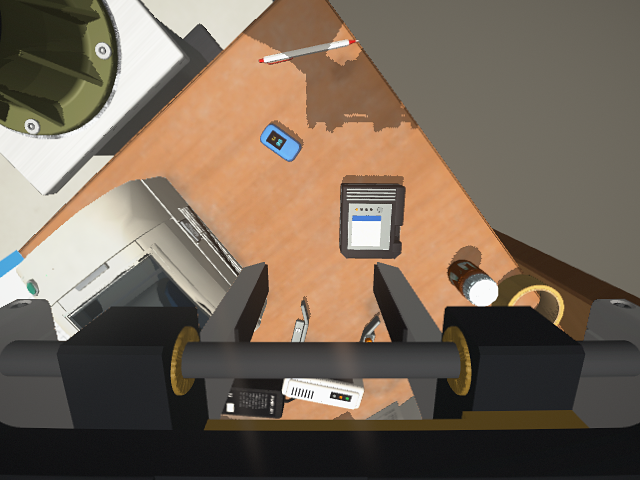

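Wrist view: the pack is at (372,220), the rails' lead-ins at (303,310) and (372,325), and the housing top at (325,392), partly behind the gripper. I'll measure the pack again here and check how the dock projects.

```bash
python3 - <<'E'
from h import *
import pickle
c=pickle.load(open('w1.pkl','rb'));im=c['image'];hsv=cv2.cvtColor(im,cv2.COLOR_RGB2HSV)
k=np.zeros(im.shape[:2],np.uint8);m=((hsv[...,2]<80)|(hsv[...,1]<70)).astype(np.uint8)*255
k[178:266,330:412]=m[178:266,330:412];k=cv2.morphologyEx(k,cv2.MORPH_OPEN,np.ones((3,3)))
cs,_=cv2.findContours(k,cv2.RETR_EXTERNAL,cv2.CHAIN_APPROX_NONE);p=max(cs,key=cv2.contourArea)
w=toplane(c,p.reshape(-1,2),42)[:,:2].astype(np.float32);r=cv2.minAreaRect(w);print(r);print(cv2.boxPoints(r))
O=np.array([626.3,47.7]);ex=np.array([.606,-.795]);ey=np.array([.795,.606])
v=im[:,:,::-1].copy();cv2.drawContours(v,[p],-1,(0,255,0),1)
pts=[(60,68,54),(60,-68,54),(106,-68,54),(106,68,54),(-20,48,22),(-20,-48,22),(-50,64,22),(-50,-64,22),(60,48,22),(60,-48,22)]
for u in proj(c,[[*(O+ex*a+ey*b),z] for a,b,z in pts]):cv2.circle(v,tuple(np.round(u*8).astype(int)),8,(0,0,255),-1,shift=3)
t=pickle.load(open('top0.pkl','rb'));v2=t['image'][:,:,::-1].copy()
for u in proj(t,[[*(O+ex*a+ey*b),z] for a,b,z in pts]):cv2.circle(v2,tuple(np.round(u*8).astype(int)),6,(0,0,255),-1,shift=3)
A=cv2.resize(v[170:420,220:420],(480,600),interpolation=cv2.INTER_CUBIC);B=cv2.resize(v2[65:215,295:450],(310,300),interpolation=cv2.INTER_CUBIC)
o=np.zeros((600,790,3),np.uint8);o[:,:480]=A;o[:300,480:]=B;cv2.imwrite('pics/w1b.png',o)
E
```

```text
((501.8423767089844, 218.94041442871094), (92.13420867919922, 111.46952819824219), 50.11033248901367)
[[429.5348  219.33734]
 [515.06323 147.85068]
 [574.14996 218.54349]
 [488.62152 290.03015]]
```

View pics/w1b.png

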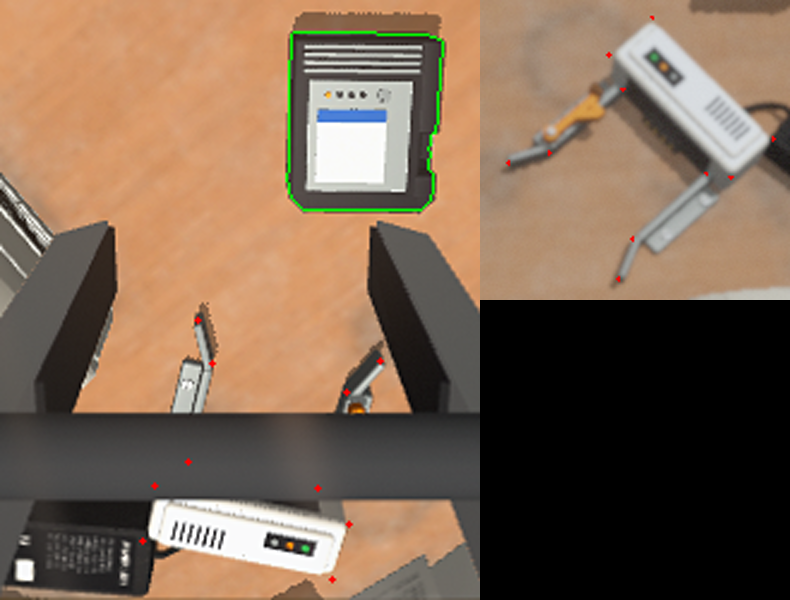

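Pack is at dock-frame (-211, +4) mm and +12.7° askew, and the dock model agrees with both views. I'll go in behind the pack.

Call:
move_arm:
  dp:
    - [8,41,-20]
    - [7,41,-40]
    - [0,0,-55]
    - [0,0,-55]
    - [0,0,-55]
    - [0,0,-50]
    - [0,0,-35]
    - [0,0,-23]
    - [0,0,0]
  rotation:
    - [0,0,-0.015]
    - [0,0,0]
    - [0,0,0]
    - [0,0,0]
    - [0,0,0]
    - [0,0,0]
    - [0,0,0]
    - [0,0,0]
    - [0,0,0]
  hand: [0.64,0.64,0.64,0.64,0.64,0.64,0.64,0.64,0.64]

```text
clock: 3.9
eef_pos: [444.7, 262.5, 11.1]
eef_rot: [-3.139, -0.001, 2.429]
wrist_force: [0.4, 1.5, 1.1]
finger_gap: 60.2
finger_force: 0.0
```

```bash
cat > plan.py <<'E'
from h import *
O=np.array([626.3,47.7]);TD=np.arctan2(-.795,.606)
def todock(xy): 
    d=np.array(xy)-O;c,s=np.cos(TD),np.sin(TD);return np.array([c*d[0]+s*d[1],-s*d[0]+c*d[1]])
def plan(pack,segs,off=63):
    """pack: dock-frame x,y,theta(rad); segs: (rows, ds/row, dtheta_deg/row). Prints world rows for the TCP."""
    x,y,t=pack;R=lambda a:np.array([[np.cos(a),-np.sin(a)],[np.sin(a),np.cos(a)]])
    tcp=lambda:O+R(TD)@(np.array([x,y])-off*np.array([np.cos(t),np.sin(t)]))
    p=tcp();print('first',p.round(1),'yaw',round(t+TD+np.pi,3))
    for n,ds,dt in segs:
        for _ in range(n):
            m=t+np.radians(dt)/2;x+=ds*np.cos(m);y+=ds*np.sin(m);t+=np.radians(dt);q=tcp();print((q-p).round(1).tolist(),round(np.radians(dt),3));p=q
    print('end',round(x,1),round(y,1),round(np.degrees(t),1))
E
python3 - <<'E'
from plan import *
s=manip.read_state();print(s['eef_pos'],s['eef_rot'],s['wrist_force'],todock(s['eef_pos'][:2]))
plan((-211,3.8,np.radians(12.7)),[(8,5,-2.6),(3,6,0)])
E
```

```text
[444.7051163  262.51966242  11.13740932] [-3.13864179e+00 -1.22286144e-03  2.42872113e+00] [0.38431607 1.49696125 1.11417298] [-280.93195469  -14.19246219]
first [453.1 258.3] yaw 2.444
[5.6, -1.2] -0.045
[5.6, -1.4] -0.045
[5.5, -1.7] -0.045
[5.4, -1.9] -0.045
[5.3, -2.2] -0.045
[5.2, -2.4] -0.045
[5.1, -2.6] -0.045
[5.0, -2.9] -0.045
[2.9, -5.2] 0.0
[2.9, -5.2] 0.0
[2.9, -5.2] 0.0
end -153.4 2.9 -8.1
```

Call:
move_arm:
  dp:
    - [4.2,-2.1,0]
    - [4.2,-2.1,0]
    - [5.6,-1.2,0]
    - [5.6,-1.4,0]
    - [5.5,-1.7,0]
    - [5.4,-1.9,0]
    - [5.3,-2.2,0]
    - [5.2,-2.4,0]
    - [5.1,-2.6,0]
    - [5,-2.9,0]
  rotation:
    - [0,0,0.008]
    - [0,0,0.007]
    - [0,0,-0.045]
    - [0,0,-0.045]
    - [0,0,-0.045]
    - [0,0,-0.045]
    - [0,0,-0.045]
    - [0,0,-0.045]
    - [0,0,-0.045]
    - [0,0,-0.045]
  hand: [0.64,0.64,0.64,0.64,0.64,0.64,0.64,0.64,0.64,0.64]

```text
clock: 5.15
eef_pos: [497.2, 243.2, 13.6]
eef_rot: [3.14, -0.001, 2.084]
wrist_force: [-2.3, 5.6, 2.5]
finger_gap: 60.3
finger_force: 2.6
```

```bash
python3 - <<'E'
from plan import *
import pickle
c=grab('top');save(c,'pics/t2.png');pickle.dump(c,open('t2.pkl','wb'))
s=manip.read_state();print(s['eef_pos'],s['eef_rot'],s['wrist_force'],todock(s['eef_pos'][:2]))
E
```

```text
[497.73446384 242.85742379  13.55400881] [ 3.13961636e+00 -2.79693984e-04  2.08190271e+00] [-0.67491833  3.42981299  3.1896178 ] [-233.14703058   16.06173348]
```

View pics/t2.png

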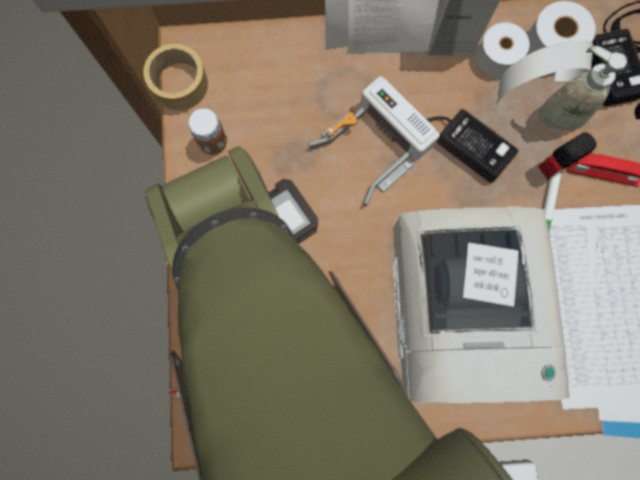

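The arm hides the rear of the pack, but the contact end shows at (285–317, 180–240). I'll fit lines to its front and right edges.

```bash
cat > front.py <<'E'
from plan import *
def front(c,box,z=42):
    im=c['image'];hsv=cv2.cvtColor(im,cv2.COLOR_RGB2HSV)
    m=((hsv[...,2]<110)&(hsv[...,1]<140)|(hsv[...,1]<60)).astype(np.uint8)*255
    x0,y0,x1,y1=box;k=np.zeros_like(m);k[y0:y1,x0:x1]=m[y0:y1,x0:x1]
    cs,_=cv2.findContours(cv2.morphologyEx(k,cv2.MORPH_OPEN,np.ones((3,3))),cv2.RETR_EXTERNAL,cv2.CHAIN_APPROX_NONE);p=max(cs,key=cv2.contourArea).reshape(-1,2)
    inner=(p[:,0]>x0+1)&(p[:,0]<x1-2)&(p[:,1]>y0+1)&(p[:,1]<y1-2)
    w=toplane(c,p[inner],z)[:,:2];return np.array([todock(q) for q in w]),p[inner]
def rear2pack(front_mid,t): return front_mid-55*np.array([np.cos(t),np.sin(t)])
E
python3 - <<'E'
from front import *
import pickle
c=pickle.load(open('t2.pkl','rb'));d,p=front(c,(270,170,330,250))
i=np.argsort(d[:,1])
for a,b in zip(d[i][::3],p[i][::3]):print(a.round(1),b)
E
```

```text
[-170.9  -51.9] [300 247]
[-140.   -48.9] [314 232]
[-145.4  -48.2] [311 234]
[-136.8  -47.6] [315 230]
[-134.7  -47.5] [316 229]
[-158.3  -46.8] [304 239]
[-133.6  -46.4] [316 228]
[-161.6  -46. ] [302 240]
[-166.9  -45.2] [299 242]
[-130.5  -42.9] [316 225]
[-126.3  -40.5] [317 222]
[-124.3  -36. ] [316 219]
[-122.3  -31.5] [315 216]
[-121.4  -26. ] [313 213]
[-120.5  -20.5] [311 210]
[-119.6  -15. ] [309 207]
[-118.7   -9.5] [307 204]
[-117.8   -3.9] [305 201]
[-116.9    1.7] [303 198]
[-116.     7.2] [301 195]
[-116.3   13.8] [298 192]
[-162.    14.9] [275 211]
[-162.1   17.1] [274 210]
[-115.4   19.4] [296 189]
[-160.1   21.6] [273 207]
[-159.2   25. ] [272 205]
[-113.4   26.2] [294 185]
[-113.6   32.9] [291 182]
[-113.8   37.3] [289 180]
[-117.2   40.4] [286 180]
[-117.3   42.6] [285 179]
[-137.1   43.3] [275 187]
[-121.7   44.5] [282 180]
[-127.3   45.2] [279 182]
[-132.8   45.9] [276 184]
```

```bash
python3 - <<'E'
from plan import *
plan((-171.7,7.4,np.radians(-8)),[(5,6.6,0),(7,5.7,1.143)],62)
E
```

```text
first [497.7 242.8] yaw 2.082
[3.2, -5.8] 0.0
[3.2, -5.8] 0.0
[3.2, -5.8] 0.0
[3.2, -5.8] 0.0
[3.2, -5.8] 0.0
[1.8, -5.6] 0.02
[1.9, -5.5] 0.02
[2.0, -5.5] 0.02
[2.1, -5.4] 0.02
[2.2, -5.4] 0.02
[2.3, -5.4] 0.02
[2.4, -5.3] 0.02
end -99.2 0.0 0.0
```

Call:
move_arm:
  dp:
    - [3.2,-5.8,0]
    - [3.2,-5.8,0]
    - [3.2,-5.8,0]
    - [3.2,-5.8,0]
    - [3.2,-5.8,0]
    - [1.8,-5.6,0]
    - [1.9,-5.5,0]
    - [2,-5.5,0]
    - [2.1,-5.4,0]
    - [2.2,-5.4,0]
  rotation:
    - [0,0,0]
    - [0,0,0]
    - [0,0,0]
    - [0,0,0]
    - [0,0,0]
    - [0,0,0.02]
    - [0,0,0.02]
    - [0,0,0.02]
    - [0,0,0.02]
    - [0,0,0.02]
  hand: [0.64,0.64,0.64,0.64,0.64,0.64,0.64,0.64,0.64,0.64]

```text
clock: 6.45
eef_pos: [522.9, 186.8, 13.5]
eef_rot: [3.14, -0.001, 2.187]
wrist_force: [-4.7, 7.6, 5.0]
finger_gap: 60.0
finger_force: 3.7
```

Call:
move_arm:
  dp:
    - [2.3,-5.4,0]
    - [2.4,-5.3,0]
    - [0,0,0]
  rotation:
    - [0,0,0.02]
    - [0,0,0.02]
    - [0,0,0]
  hand: [0.64,0.64,0.64]

```text
clock: 6.82
eef_pos: [527.7, 175.6, 13.3]
eef_rot: [3.14, 0.0, 2.227]
wrist_force: [-1.4, 1.5, 1.2]
finger_gap: 60.3
finger_force: 0.8
```

```bash
python3 - <<'E'
from front import *
import pickle
c=grab('top');save(c,'pics/t3.png');pickle.dump(c,open('t3.pkl','wb'))
s=manip.read_state();print(s['eef_pos'],s['eef_rot'],s['eef_rot'][2]-np.pi-TD,s['wrist_force'],todock(s['eef_pos'][:2]))
cv2.imwrite('pics/t3c.png',cv2.resize(c['image'][60:260,220:460,::-1],(720,600),interpolation=cv2.INTER_CUBIC))
E
```

```text
[527.6736222  175.58641806  13.14694408] [3.14055544e+00 4.15121926e-04 2.22625687e+00] 0.004156473780424608 [-0.80109798  0.3337409   0.90887662] [-161.49697146   -0.90913699]
```

View pics/t3c.png

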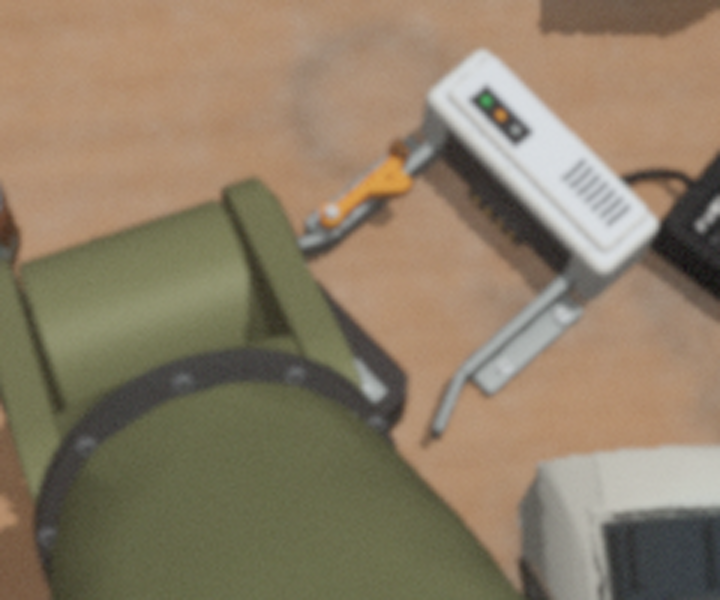

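The crop shows the pack's front edge from (325,280) to (403,375), square to the dock and just short of the right lead-in tip at (433,438).

```bash
python3 - <<'E'
from front import *
import pickle
c=pickle.load(open('t3.pkl','rb'));d,p=front(c,(329,150,360,208))
i=np.argsort(d[:,1]);k=d[(abs(d[:,1])<32)&(d[:,0]>-70)];f=np.polyfit(k[:,1],k[:,0],1);print('theta',-np.degrees(np.arctan(f[0])),'x at y=0',f[1],len(k))
for a,b in zip(d[i][:40:2],p[i][:40:2]):print(a.round(1),b)
E
```

```text
theta -12.952885280773518 x at y=0 -51.2776722679634 51
[-72.5 -53.4] [349 205]
[-70.3 -51.1] [349 203]
[-65.9 -50.9] [351 201]
[-61.5 -50.6] [353 199]
[-59.4 -48.3] [353 197]
[-56.1 -47. ] [354 195]
[-54.  -44.7] [354 193]
[-51.8 -42.4] [354 191]
[-49.7 -40. ] [354 189]
[-47.5 -37.7] [354 187]
[-45.3 -35.4] [354 185]
[-44.3 -32. ] [353 183]
[-44.4 -27.6] [351 181]
[-44.5 -23.2] [349 179]
[-66.8 -20.2] [337 187]
[-63.5 -18.9] [338 185]
[-66.8 -18.1] [336 186]
[-44.7 -16.6] [346 176]
[-62.5 -15.6] [337 183]
[-44.7 -14.4] [345 175]
```

Call:
move_arm:
  dp:
    - [3.7,-4.8,0]
    - [3.7,-4.8,0]
    - [3.7,-4.8,0]
    - [3.7,-4.8,0]
    - [3.7,-4.8,0]
    - [3.7,-4.8,0]
    - [3.7,-4.8,0]
    - [3.7,-4.8,0]
  rotation:
    - [0,0,-0.001]
    - [0,0,-0.001]
    - [0,0,-0.001]
    - [0,0,-0.001]
    - [0,0,0]
    - [0,0,0]
    - [0,0,0]
    - [0,0,0]
  hand: [0.64,0.64,0.64,0.64,0.64,0.64,0.64,0.64]

```text
clock: 7.88
eef_pos: [556.9, 137.7, 13.0]
eef_rot: [3.141, -0.001, 2.222]
wrist_force: [-4.3, 6.0, 6.2]
finger_gap: 60.3
finger_force: 3.9
```

```bash
python3 - <<'E'
from front import *
import pickle
c=grab('top');save(c,'pics/t4.png');pickle.dump(c,open('t4.pkl','wb'))
s=manip.read_state();print(s['eef_pos'],s['eef_rot'][2]-np.pi-TD,s['wrist_force'],todock(s['eef_pos'][:2]))
cv2.imwrite('pics/t4c.png',cv2.resize(c['image'][60:260,220:460,::-1],(720,600),interpolation=cv2.INTER_CUBIC))
E
```

```text
[557.34075384 137.15293648  13.04768517] -4.526672961369105e-05 [-2.27969576  3.61912746  4.22317704] [-112.94612898   -0.61434823]
```

View pics/t4c.png

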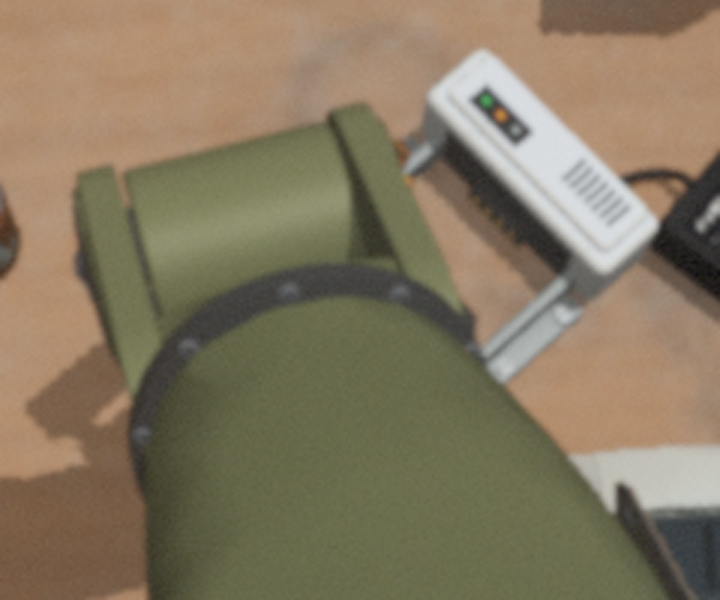

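Call:
move_arm:
  dp:
    - [3.1,-4,0]
    - [3.1,-4,0]
    - [3.1,-4,0]
    - [3.1,-4,0]
    - [3.1,-4,0]
    - [3.1,-4,0]
    - [3.1,-4,0]
    - [3.1,-4,0]
  rotation:
    - [0,0,0]
    - [0,0,0]
    - [0,0,0]
    - [0,0,0]
    - [0,0,0]
    - [0,0,0]
    - [0,0,0]
    - [0,0,0]
  hand: [0.64,0.64,0.64,0.64,0.64,0.64,0.64,0.64]

```text
clock: 8.93
eef_pos: [581.0, 105.7, 12.7]
eef_rot: [-3.141, -0.001, 2.222]
wrist_force: [-7.9, 5.2, 6.0]
finger_gap: 60.2
finger_force: 4.6
```

Call:
move_arm:
  dp:
    - [0,0,0]
  rotation:
    - [0,0,0]
  hand: [0.64]

```text
clock: 9.05
eef_pos: [581.5, 105.2, 12.7]
eef_rot: [-3.141, -0.001, 2.222]
wrist_force: [-3.7, 1.5, 3.0]
finger_gap: 60.1
finger_force: 1.8
```

Call:
move_arm:
  dp:
    - [1.2,-1.6,0]
    - [1.2,-1.6,0]
    - [1.2,-1.6,0]
    - [1.2,-1.6,0]
    - [1.2,-1.6,0]
    - [0,0,0]
  rotation:
    - [0,0,0]
    - [0,0,0]
    - [0,0,0]
    - [0,0,0]
    - [0,0,0]
    - [0,0,0]
  hand: [0.64,0.64,0.64,0.64,0.64,0.64]

```text
clock: 9.8
eef_pos: [587.3, 97.6, 12.6]
eef_rot: [-3.141, -0.001, 2.222]
wrist_force: [-4.1, 4.9, 4.1]
finger_gap: 60.2
finger_force: 3.1
```

Call:
move_arm:
  dp:
    - [0.6,-0.8,0]
    - [0.6,-0.8,0]
  rotation:
    - [0,0,0]
    - [0,0,0]
  hand: [0.64,0.64]

```text
clock: 10.05
eef_pos: [588.1, 96.5, 12.6]
eef_rot: [-3.141, -0.002, 2.222]
wrist_force: [-9.5, 8.6, 5.6]
finger_gap: 59.9
finger_force: 5.9
```

Call:
move_arm:
  dp:
    - [0.6,-0.8,0]
    - [0,0,0]
  rotation:
    - [0,0,0]
    - [0,0,0]
  hand: [0.64,0.64]

```text
clock: 10.3
eef_pos: [588.7, 95.6, 12.6]
eef_rot: [-3.141, -0.002, 2.222]
wrist_force: [-8.2, 6.7, 6.3]
finger_gap: 59.8
finger_force: 5.4
```

Call:
move_arm:
  dp:
    - [0.6,-0.8,0]
    - [0,0,0]
  rotation:
    - [0,0,0]
    - [0,0,0]
  hand: [0.64,0.64]

```text
clock: 10.55
eef_pos: [589.3, 94.9, 12.6]
eef_rot: [-3.141, -0.002, 2.222]
wrist_force: [-8.4, 7.8, 5.8]
finger_gap: 60.0
finger_force: 5.7
```

Call:
move_arm:
  dp:
    - [0.6,-0.8,0]
    - [0,0,0]
  rotation:
    - [0,0,0]
    - [0,0,0]
  hand: [0.64,0.64]

```text
clock: 10.8
eef_pos: [589.9, 94.1, 12.7]
eef_rot: [-3.141, -0.002, 2.222]
wrist_force: [-8.0, 8.8, 6.1]
finger_gap: 60.0
finger_force: 5.8
```

Call:
move_arm:
  dp:
    - [0.6,-0.8,0]
    - [0,0,0]
  rotation:
    - [0,0,0]
    - [0,0,0]
  hand: [0.64,0.64]

```text
clock: 11.05
eef_pos: [590.5, 93.3, 12.6]
eef_rot: [-3.141, -0.002, 2.222]
wrist_force: [-8.5, 8.0, 5.4]
finger_gap: 60.2
finger_force: 5.6
```

Call:
move_arm:
  dp:
    - [0.6,-0.8,0]
    - [0,0,0]
  rotation:
    - [0,0,0]
    - [0,0,0]
  hand: [0.64,0.64]

```text
clock: 11.3
eef_pos: [591.1, 92.6, 12.6]
eef_rot: [-3.141, -0.002, 2.222]
wrist_force: [-8.9, 9.0, 6.2]
finger_gap: 60.1
finger_force: 5.7
```

Call:
move_arm:
  dp:
    - [0.6,-0.8,0]
    - [0,0,0]
  rotation:
    - [0,0,0]
    - [0,0,0]
  hand: [0.64,0.64]

```text
clock: 11.55
eef_pos: [591.7, 91.8, 12.6]
eef_rot: [-3.141, -0.002, 2.222]
wrist_force: [-9.5, 8.5, 5.9]
finger_gap: 60.6
finger_force: 5.9
```

Call:
move_arm:
  dp:
    - [0.6,-0.8,0]
    - [0,0,0]
  rotation:
    - [0,0,0]
    - [0,0,0]
  hand: [0.64,0.64]

```text
clock: 11.8
eef_pos: [592.3, 91.0, 12.6]
eef_rot: [-3.141, -0.002, 2.222]
wrist_force: [-8.7, 9.7, 5.4]
finger_gap: 59.9
finger_force: 6.1
```

Call:
move_arm:
  dp:
    - [0.6,-0.8,0]
    - [0,0,0]
  rotation:
    - [0,0,0]
    - [0,0,0]
  hand: [0.64,0.64]

```text
clock: 12.05
eef_pos: [592.3, 90.9, 12.7]
eef_rot: [-3.14, -0.003, 2.222]
wrist_force: [-13.9, 12.5, 8.7]
finger_gap: 59.8
finger_force: 9.3
```

```bash
python3 - <<'E'
from front import *
import pickle
c=grab('scene');save(c,'pics/s5.png');pickle.dump(c,open('s5.pkl','wb'))
s=manip.read_state();print(s['eef_pos'],s['eef_rot'][2]-np.pi-TD,s['wrist_force'],todock(s['eef_pos'][:2]))
cv2.imwrite('pics/s5c.png',cv2.resize(c['image'][200:350,310:510,::-1],(800,600),interpolation=cv2.INTER_CUBIC))
E
```

```text
[592.3547055   90.96223268  12.65386843] 0.0004803144289712291 [-12.58589753  13.39479053   8.96746986] [-54.98464402  -0.76988065]
```

View pics/s5c.png

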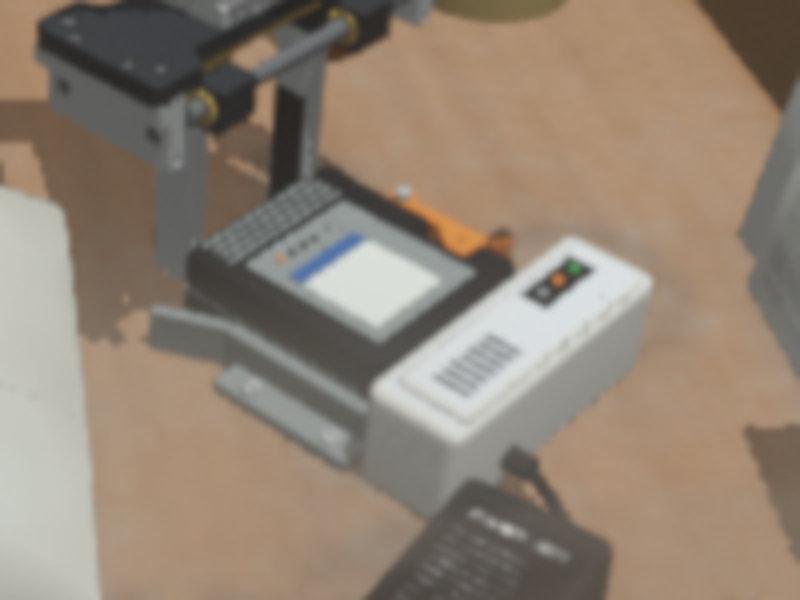

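The force rose with no further travel, so the pack is against the stop. The catch nose looks to be in the slot at (435,235). I'll back off straight.

Call:
move_arm:
  dp:
    - [-0.6,0.8,0]
    - [-0.6,0.8,0]
    - [-1.2,1.6,0]
    - [-1.2,1.6,0]
    - [-2.4,3.2,0]
    - [-6,8,0]
    - [-12,16,0]
    - [-12,16,0]
    - [-12,16,0]
    - [0,0,0]
  rotation:
    - [0,0,0]
    - [0,0,0]
    - [0,0,0]
    - [0,0,0]
    - [0,0,0]
    - [0,0,0]
    - [0,0,0]
    - [0,0,0]
    - [0,0,0]
    - [0,0,0]
  hand: [0.64,0.64,0.64,0.64,0.64,0.64,0.64,0.64,0.64,0.64]

```text
clock: 13.35
eef_pos: [544.8, 154.6, 12.6]
eef_rot: [-3.142, -0.0, 2.224]
wrist_force: [-0.2, -0.4, 0.3]
finger_gap: 59.9
finger_force: 0.0
```

Call:
move_arm:
  dp:
    - [0,0,40]
    - [-12,16,50]
    - [-30,40,50]
    - [-30,40,50]
    - [0,0,0]
  rotation:
    - [0,0,0]
    - [0,0,0]
    - [0,0,0]
    - [0,0,0]
    - [0,0,0]
  hand: [0.64,0.64,0.64,0.64,0.64]

```text
clock: 13.98
eef_pos: [480.8, 242.0, 194.5]
eef_rot: [3.135, 0.001, 2.224]
wrist_force: [0.1, -0.5, -0.2]
finger_gap: 60.2
finger_force: 0.0
```

```bash
python3 - <<'E'
from front import *
import pickle
c=grab('scene');t=grab('top');pickle.dump((c,t),open('s6.pkl','wb'))
s=manip.read_state();print(s['eef_pos'],s['wrist_force'])
A=cv2.resize(c['image'][215:350,335:485,::-1],(400,360),interpolation=cv2.INTER_CUBIC);B=cv2.resize(t['image'][60:195,290:440,::-1],(400,360),interpolation=cv2.INTER_CUBIC)
cv2.imwrite('pics/s6c.png',np.hstack([A,B]))
E
```

```text
[480.72360162 239.79997866 190.71028619] [-0.42217406 -0.81669823 -0.65493862]
```

View pics/s6c.png

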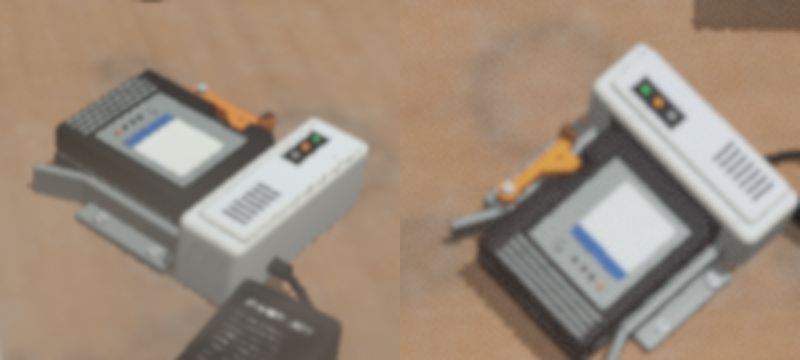

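Both halves show the pack between the rails with the orange catch at the slot. I'll check the catch angle against its free angle at the start, and the pack's shift since the stop.

```bash
python3 - <<'E'
from front import *
import pickle
t0=pickle.load(open('top0.pkl','rb'));s0=pickle.load(open('scene0.pkl','rb'));s5=pickle.load(open('s5.pkl','rb'));s6,t6=pickle.load(open('s6.pkl','rb'))
def ang(c,box):
    x0,y0,x1,y1=box;h=cv2.cvtColor(c['image'],cv2.COLOR_RGB2HSV)[y0:y1,x0:x1];m=(h[...,0]>8)&(h[...,0]<22)&(h[...,1]>170)&(h[...,2]>150)
    v,u=np.nonzero(m);w=toplane(c,np.c_[u+x0,v+y0],30)[:,:2];w=np.array([todock(q) for q in w]);e=np.linalg.eigh(np.cov(w.T))[1][:,1];return len(u),w.mean(0).round(1),np.degrees(np.arctan2(e[1],e[0])*1)%180
for n,c in(('t0',t0),('t6',t6)):print(n,ang(c,(310,95,370,150)))
for n,c in(('s0',s0),('s5',s5),('s6',s6)):print(n,ang(c,(400,235,450,275)))
# blue bar centroid on the pack, dock frame
for n,c in(('t6',t6),('s5',s5),('s6',s6)):
    h=cv2.cvtColor(c['image'],cv2.COLOR_RGB2HSV);b=(335,215,440,300) if n[0]=='s' else (320,110,400,180)
    m=np.zeros(h.shape[:2],bool);x0,y0,x1,y1=b;m[y0:y1,x0:x1]=((h[...,0]>100)&(h[...,0]<130)&(h[...,1]>110))[y0:y1,x0:x1]
    v,u=np.nonzero(m);print(n,len(u),todock(toplane(c,[[u.mean(),v.mean()]],42)[0,:2]).round(1))
h=cv2.cvtColor(t0['image'],cv2.COLOR_RGB2HSV);m=np.zeros(h.shape[:2],bool);m[190:290,205:305]=((h[...,0]>100)&(h[...,0]<130)&(h[...,1]>110))[190:290,205:305]
v,u=np.nonzero(m);d=toplane(t0,[[u.mean(),v.mean()]],42)[0,:2]-[501.3,217.9];a=np.radians(-40);print('bar in pack frame',d@[np.cos(a),np.sin(a)],d@[-np.sin(a),np.cos(a)])
E
```

```text
t0 (13, array([19. , 51.4]), np.float64(165.4923753023532))Traceback (most recent call last):
  File "<stdin>", line 7, in <module>
  File "<stdin>", line 6, in ang
  File "h.py", line 13, in toplane
    K,D=KD(c);p=cv2.undistortPoints(np.array(uv,float).reshape(-1,1,2),K,D).reshape(-1,2)
                ~~~~~~~~~~~~~~~~~~~^^^^^^^^^^^^^^^^^^^^^^^^^^^^^^^^^^^^^^^^
cv2.error: OpenCV(4.12.0) /io/opencv/modules/calib3d/src/undistort.dispatch.cpp:347: error: (-215:Assertion failed) CV_IS_MAT(_src) && CV_IS_MAT(_dst) && (_src->rows == 1 || _src->cols == 1) && (_dst->rows == 1 || _dst->cols == 1) && _src->cols + _src->rows - 1 == _dst->rows + _dst->cols - 1 && (CV_MAT_TYPE(_src->type) == CV_32FC2 || CV_MAT_TYPE(_src->type) == CV_64FC2) && (CV_MAT_TYPE(_dst->type) == CV_32FC2 || CV_MAT_TYPE(_dst->type) == CV_64FC2) in function 'cvUndistortPointsInternal'
```

```bash
python3 - <<'E'
from front import *
import pickle
t0=pickle.load(open('top0.pkl','rb'));s0=pickle.load(open('scene0.pkl','rb'));s5=pickle.load(open('s5.pkl','rb'));s6,t6=pickle.load(open('s6.pkl','rb'))
def ang(c,box):
    x0,y0,x1,y1=box;h=c['image'][y0:y1,x0:x1].astype(int);m=(h[...,0]-h[...,2]>100)&(h[...,0]>140)
    v,u=np.nonzero(m)
    if len(u)<8:return len(u)
    w=toplane(c,np.c_[u+x0,v+y0],30)[:,:2];w=np.array([todock(q) for q in w]);e=np.linalg.eigh(np.cov(w.T))[1][:,1];return len(u),w.mean(0).round(1),np.degrees(np.arctan2(e[1],e[0])*1)%180
for n,c in(('t0',t0),('t6',t6)):print(n,ang(c,(310,95,370,150)))
for n,c in(('s0',s0),('s5',s5),('s6',s6)):print(n,ang(c,(400,235,450,275)))
for n,c,b in(('t6',t6,(320,110,400,180)),('s5',s5,(335,215,440,300)),('s6',s6,(335,215,440,300)),('t0',t0,(205,190,305,290))):
    h=cv2.cvtColor(c['image'],cv2.COLOR_RGB2HSV)
    m=np.zeros(h.shape[:2],bool);x0,y0,x1,y1=b;m[y0:y1,x0:x1]=((h[...,0]>100)&(h[...,0]<130)&(h[...,1]>110))[y0:y1,x0:x1]
    v,u=np.nonzero(m)
    if len(u)<5:print(n,len(u));continue
    X=toplane(c,[[u.mean(),v.mean()]],42)[0,:2];print(n,len(u),todock(X).round(1))
    if n=='t0':
        d=X-[501.3,217.9];a=np.radians(-40);print('bar in pack frame',d@[np.cos(a),np.sin(a)],d@[-np.sin(a),np.cos(a)])
E
```

```text
t0 (171, array([18.6, 53.1]), np.float64(172.3973932891025))
t6 (169, array([19.1, 52.9]), np.float64(171.77971870844692))
s0 (112, array([13.4, 60.5]), np.float64(173.57782514929949))
s5 (91, array([14.3, 61.3]), np.float64(173.41556411261715))
s6 (89, array([13.6, 61.5]), np.float64(173.93820024707793))
t6 64 [-0.6 -8.9]
s5 24 [-2.4 -3.4]
s6 21 [-4.4 -3.7]
t0 65 [-215.7   -3.2]
bar in pack frame -5.953187491909515 -5.843899234835965
```

```bash
python3 - <<'E'
from front import *
import pickle
s5=pickle.load(open('s5.pkl','rb'));s6,t6=pickle.load(open('s6.pkl','rb'));g=[cv2.cvtColor(s['image'],cv2.COLOR_RGB2GRAY) for s in(s5,s6)]
def flow(poly,z):
    m=np.zeros_like(g[0]);cv2.fillPoly(m,[np.array(poly)],255)
    p=cv2.goodFeaturesToTrack(g[0],15,.05,4,mask=m);q,st,_=cv2.calcOpticalFlowPyrLK(g[0],g[1],p,None,winSize=(13,13));k=st.ravel()==1
    A=toplane(s5,p[k],z)[:,:2];B=toplane(s6,q[k],z)[:,:2];d=np.array([todock(b)-todock(a) for a,b in zip(A,B)]);print(k.sum(),np.median(d,0).round(2),d.round(1).tolist())
f=lambda P:[[310+x//4,200+y//4] for x,y in P]
flow(f([(270,265),(360,225),(470,270),(390,340)]),42)
flow(f([(430,380),(570,250),(640,285),(470,420)]),54)
E
```

```text
5 [-2.12 -0.22] [[-2.2, -0.2], [-2.0, -0.2], [-2.3, -0.3], [-2.1, -0.3], [-2.0, -0.1]]
7 [0. 0.] [[0.0, 0.0], [-0.1, -0.1], [0.0, 0.0], [0.0, -0.0], [0.0, 0.0], [-0.0, -0.0], [0.0, 0.0]]
```

The catch is back at its free angle (171.8° against 172.4° at the start; held aside it would differ by about 10°). The pack sprang back 2.1 mm onto it. I'll wait a second to confirm it stays put, then hand in.

Call:
move_arm:
  dp:
    - [-10,10,20]
    - [0,0,0]
    - [0,0,0]
    - [0,0,0]
    - [0,0,0]
    - [0,0,0]
    - [0,0,0]
    - [0,0,0]
  rotation:
    - [0,0,0]
    - [0,0,0]
    - [0,0,0]
    - [0,0,0]
    - [0,0,0]
    - [0,0,0]
    - [0,0,0]
    - [0,0,0]
  hand: [0.64,0.64,0.64,0.64,0.64,0.64,0.64,0.64]

```text
clock: 15.08
eef_pos: [470.6, 250.0, 210.8]
eef_rot: [3.142, -0.0, 2.222]
wrist_force: [0.3, 0.4, 0.3]
finger_gap: 60.3
finger_force: 0.0
```

```bash
python3 - <<'E'
from front import *
import pickle
s6,t6=pickle.load(open('s6.pkl','rb'));s7=grab('scene');g=[cv2.cvtColor(s['image'],cv2.COLOR_RGB2GRAY) for s in(s6,s7)]
m=np.zeros_like(g[0]);m[240:290,370:425]=255
p=cv2.goodFeaturesToTrack(g[0],20,.05,4,mask=m);q,st,_=cv2.calcOpticalFlowPyrLK(g[0],g[1],p,None,winSize=(13,13));e=float(np.abs(np.median((q-p).reshape(-1,2),0)).max());print('px',e)
if e<.15: print(manip.sign_off())
E
```

```text
px 0.004364013671875
the job is handed in; nothing more can be done
None
```

I pushed the pack along the worktop into the dock, the catch snapped into its slot, and I handed the job in at about 15 s; cameras show it holding still at home (position good to about 2 mm), and the arm kept clear of the bottle and the oximeter.

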